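# Pack the tester's check set into its kit tray

### The job

Pack the check set into the kit tray: the stepped shaft into the long narrow nest, the rectangular step block into the rectangular nest, the thin-walled bearing ring into the large round nest and the low collared bushing into the small round nest, each sitting flat on its nest's floor the same way up as it stands now. The plain straight pin and the taller bushing with the waist do not belong to the set: leave them where they are.

Things in the scene. Friction and masses are not known exactly. Their poses are not given: they have to be found in the camera images.
- shaft: Stepped shaft, grey turned steel, lying: 95 mm long (own y), 24 mm thick, thick middle and thinner ends; about 0.16 kg. Origin on the underside, mid-length; own z up. It does not roll, and the fingers feel it as a plain bar 24 mm wide and high over its whole length.
- block: Step block, light rectangular block with a plate let into its top: 32 (own x) x 52 (own y) x 16 mm high, about 0.2 kg. Origin at the centre of the underside, own z up.
- ring: Bearing ring lying flat, steel: 50 mm outside, 36 mm bore (wall 7 mm), 18 mm high, about 0.12 kg. Origin on its axis at the underside, own z up.
- bushing_collar: Low collared bushing, grey: wide collar 29 mm across for the lower 8 mm, narrower boss 24 mm across above it, 16 mm high in all, bored through; 0.045 kg. Origin on its axis at the underside, own z up.
- bushing_waist: Look-alike, to be left alone: taller grey bushing with a waist groove, 26 mm across, 22 mm high. Origin on its axis at the underside.
- plain_pin: Look-alike, to be left alone: plain straight steel pin of one thickness, 95 mm long (own y), 24 mm thick, lying; it does not roll. Origin on the underside, mid-length.
- nest_shaft: Fixed light grey plate, 128 (own x) x 78 (own y) x 12 mm, one of four side by side in the grey tray (rim 14 mm high); origin at the centre of its underside, 7 mm above the bench, z up. In its middle a dark-floored recess 6 mm deep, floor 6 mm above the origin: the long narrow nest, 111 mm along own x, 40 mm along own y (the shaft's own y goes along this x, either way round).
- nest_block: Fixed light grey plate, 128 (own x) x 78 (own y) x 12 mm, one of four side by side in the grey tray (rim 14 mm high); origin at the centre of its underside, 7 mm above the bench, z up. In its middle a dark-floored recess 6 mm deep, floor 6 mm above the origin: the rectangular nest, 68 mm along own x, 48 mm along own y (the block's own y goes along this x, either way round).
- nest_ring: Fixed light grey plate, 128 (own x) x 78 (own y) x 12 mm, one of four side by side in the grey tray (rim 14 mm high); origin at the centre of its underside, 7 mm above the bench, z up. In its middle a dark-floored recess 6 mm deep, floor 6 mm above the origin: the large round nest, 66 mm across (for the bearing ring).
- nest_bushing: Fixed light grey plate, 128 (own x) x 78 (own y) x 12 mm, one of four side by side in the grey tray (rim 14 mm high); origin at the centre of its underside, 7 mm above the bench, z up. In its middle a dark-floored recess 6 mm deep, floor 6 mm above the origin: the small round nest, 44 mm across (for the low collared bushing).
There are look-alikes about, which are no part of the job. Leave any brown or purple look-alike of the ring alone.

How it is judged:
By the outcome, as a careful person would: the job done as asked, in the order asked, and still so for the second after the job is handed in, with the robot touching nothing.
It also fails if it takes over 80 s, if anything falls off the work surface, if the arm or the gripper's body presses on something with over 40 N, if the wrist force passes 120 N, or if a joint passes its speed limit or range.

### The arm

A 6-joint arm with a two-finger parallel gripper is mounted at the origin on a cart in front of the work surface, level with it; the furniture and walls round the work are solid. World frame = base frame: x ahead of the robot, y to its left, z up, the work surface at z = 0. Lengths are in m, angles in rad, forces in N, time in s.
With the tool pointing down it reaches from about 0.3 to 0.775 m from the base axis. Payload 14.6 kg.
Tool frame: the origin (TCP) lies at the very end of the fingers, on their centre line; the grasp point (between the pads) lies 19 mm behind it; x points along the fingers, z is the direction in which the jaws open and shut, and the axes are right-handed (so a half turn about x gives the same grasp; the last joint's range is limited). The gripper opens to 94 mm and grips with 3 to 60 N. Pads are 16 mm wide; open, the fingers measure 119 mm over their backs; the gripper's body (75 mm by 177 mm) begins 78 mm behind the grasp point.
Start: joints at [1.093, 0.3, 1.521, -0, 1.321, -0.067], TCP at [0.22, 0.504, 0.205] pointing down, gripper open.
Joint ranges: [-3.03, 3.03], [-0.79, 2.21], [0.23, 2.52], [-1.04, 4.18], [0, 3.07], [-2.55, 2.55]. Speed limits (rad/s): [2.22, 2.22, 2.57, 3.14, 3.14, 3.14].

### API

Orientations are given as [roll, pitch, yaw] about the fixed x, y, z axes, in that order (R = Rz(yaw) Ry(pitch) Rx(roll)).
In Python, from station import ctrl gives the robot as it stands. The module is installed in compiled form; this text tells all that it offers.
- The arm moves only by the tool servo_tool, never from a script. Its argument "motion" is one flat list of numbers, 4 for each row, row after row: the shift along the tool's x, y, z in mm, then the turn about the tool's x in degrees. In form: [dx, dy, dz, roll, dx, dy, dz, roll, ...]. A call has 1 to 20 rows; each row is the pose to reach, as a shift and turn from the pose commanded when the call began, along the tool's axes at that moment; what a row does not reach only later rows make up. A row lasts 1/8 s, in which the tool goes at most 62.5 mm and 10.7 degrees, less where a joint would pass 70% of its speed; a pose out of reach is approached as far as the arm can. A call with a gripper value outside its range is refused whole. "gripper" is the opening, from 0 (shut) to 1 (fully open), set as the call begins (left out, the last holds). The fingers move at their own pace and stop on an object; "force" is the grip in N (left out, the last holds). Time passes only in rows, so rows that repeat a pose let the fingers close. It gives the time, the measured TCP pose, the force and the opening at its end, in the units of the state.
- ctrl.get_obs(): the state, without advancing time (a new reading comes with each control period).
- ctrl.camera(name): name is "side" or "top" or "wrist"; returns a dict with "color" (420x560x3 uint8, red, green, blue), "z_map" (420x560 float32, m along the optical axis (not along the pixel's ray), 0 where there is no reading), "fx", "fy", "cx", "cy" (pixels), "rvec" (rotation vector, rad) and "tvec" (3), from world to camera coordinates, as OpenCV has them. Camera axes: x right, y down, z forward; pixel columns grow to the right and rows downward; lengths in m; the calibration is good to about 2 mm. The wrist camera is an equidistant fisheye: a pixel r from the principal point sees the ray r / f radians off the axis. A picture is of the moment at which its call begins.
- ctrl.hand_in(): hands the job in, once; it reports no verdict.
The state is a dict: "time_s": time; "qpos": joint angles; "joint_vel": joint speeds; "tau": joint torques, N m; "ee_pos": TCP position; "eef_rot": TCP orientation; "force": force on the tool from outside, world axes, zero at the start; "moment": the same for the moment, N m; "grip_width": finger opening in m.
Only numpy, scipy, OpenCV 4.12 (cv2) and the standard library are available. Lean on these libraries where they do the work, as an engineer would, in place of code of your own. Each camera call takes 0.05 s, during which the arm holds its last target.

## Working session

There is one attempt and no reset: what is moved stays moved. The work goes in short steps, Python scripts to look and compute and a tool call to move; the robot and the scene stay as the last step left them, time stands still between calls to the robot, and variables do not carry over. Pictures are saved under pics/ and viewed, and the job is handed in when it is done.

Besides the shell and the picture viewer there is one more tool, called after "Request:" as name(argument=value, ...), one argument or row to a line, values as JSON. servo_tool: Moves the arm, as the interface text tells. Its arguments: {"type":"object","properties":{"motion":{"type":"array","items":{"type":"number"}},"gripper":{"type":"number"},"force":{"type":"number"}},"required":["motion"]}

```bash
mkdir -p pics; cat > h.py <<'E'
from station import ctrl
import numpy as np, cv2
def snap(name,fn=None):
    c=ctrl.camera(name); np.savez(f'{name}.npz',**c)
    if fn: cv2.imwrite(f'pics/{fn}.png',cv2.cvtColor(c['color'],cv2.COLOR_RGB2BGR))
    return c
def load(name): return dict(np.load(f'{name}.npz'))
def ray(c,u,v):
    R=cv2.Rodrigues(np.array(c['rvec'],float))[0]; t=np.array(c['tvec'],float).ravel()
    d=np.array([(u-c['cx'])/c['fx'],(v-c['cy'])/c['fy'],1.])
    return -R.T@t, R.T@d
def onz(c,u,v,z):
    o,d=ray(c,u,v); return o+d*(z-o[2])/d[2]
def cloud(c):
    R=cv2.Rodrigues(np.array(c['rvec'],float))[0]; t=np.array(c['tvec'],float).ravel()
    h,w=c['z_map'].shape; u,v=np.meshgrid(np.arange(w),np.arange(h)); Z=c['z_map']
    P=np.stack([(u-c['cx'])/c['fx']*Z,(v-c['cy'])/c['fy']*Z,Z],-1)
    return (P-t)@R
E
python3 - <<'E'
from h import *
print(ctrl.get_obs())
for n in ['top','side','wrist']:
    c=snap(n,n+'0'); print(n,c['fx'],c['cx'],c['cy'],c['rvec'],c['tvec'])
E
```

```text
{'time_s': 0.0, 'qpos': array([ 1.09340324e+00,  3.00494003e-01,  1.52159823e+00, -6.61072387e-06,
        1.32072728e+00, -6.65911523e-02]), 'joint_vel': array([ 0.00012613,  0.00116637,  0.00060222, -0.00073915, -0.00201243,
        0.0002954 ]), 'tau': array([-1.48707895e-03, -5.31819069e+01, -3.52727044e+01,  7.07728160e-02,
        2.44903058e-02, -1.03759503e-04]), 'ee_pos': array([0.21951126, 0.50399288, 0.20486653]), 'eef_rot': array([ 3.08022055,  1.56956945, -2.04296872]), 'force': array([ 0.14554259, -0.43521574, -0.42289782]), 'moment': array([ 0.00349552, -0.00635918,  0.02957626]), 'grip_width': 0.09400938125304127}
top 421.0523301358464 281.2593181859294 210.63242872732314 [ 2.11581004 -2.12596965  0.20356999] [-0.00856947  0.54273564  0.81353624]
side 533.5942229138564 290.66062222607434 206.4327202074666 [ 0.09530956  2.58940876 -1.72743939] [0.52771583 0.04032543 1.08504907]
wrist 325.19226210127806 280.1315241391583 207.3999902883736 [-2.4546896  -1.60794585 -0.19052124] [-0.5492086  -0.0246916   0.39109585]
```

View pics/top0.png

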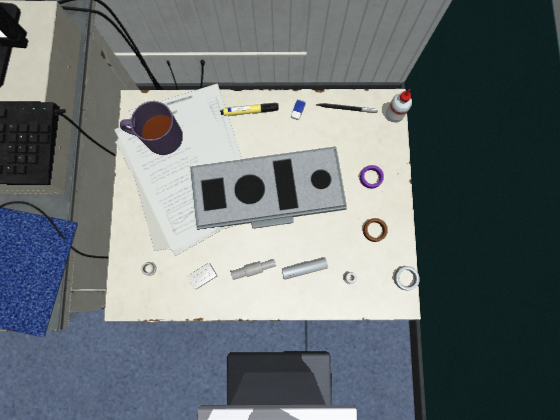

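View pics/side0.png

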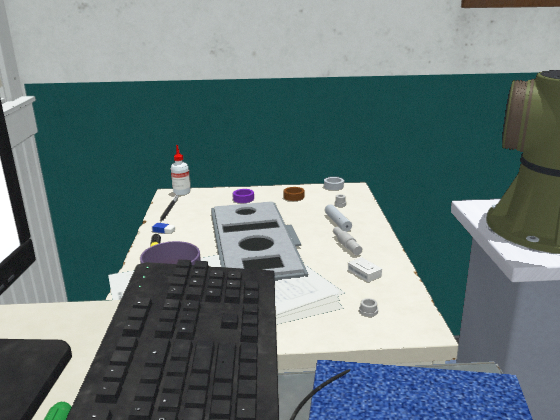

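View pics/wrist0.png

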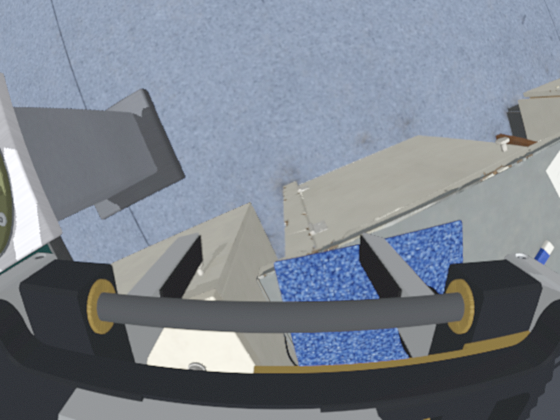

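The top view shows the tray at (268,188) with the nests, left to right, at block (213,193), ring (249,189), shaft (287,184) and bushing (320,179). There are two bars, (253,269) and (305,268), two bushings, (149,268) and (350,277), and three rings: purple (371,177), brown (375,230) and steel (405,278). Next I'll enlarge these and measure them.

```bash
python3 - <<'E'
from h import *
c=load('top');s=load('side')
im=cv2.cvtColor(c['color'],cv2.COLOR_RGB2BGR)
cv2.imwrite('pics/topcrop.png',np.vstack([cv2.resize(im[250:300,130:290],(800,250),interpolation=cv2.INTER_CUBIC),cv2.resize(im[250:300,270:430],(800,250),interpolation=cv2.INTER_CUBIC)]))
im2=cv2.cvtColor(s['color'],cv2.COLOR_RGB2BGR)
cv2.imwrite('pics/sidecrop.png',cv2.resize(im2[170:330,200:400],(740,592),interpolation=cv2.INTER_CUBIC))
for n,k in(('top',c),('side',s)):
    z=k['z_map'];print(n,(z>0).mean(),np.unique(z).size)
P=cloud(c)
for n,(u,v) in dict(bushL=(149,268),block=(203,276),bar1=(253,269),bar2=(305,268),bushR=(350,277),ringc=(405,278),tray=(268,170),nb=(213,193),nr=(249,189),ns=(287,184),nbu=(320,179),bench=(180,300),bench2=(380,300)).items(): print(n,P[v,u].round(4))
E
```

```text
top 0.996016156462585 229785
side 0.996016156462585 230918
bushL [0.4298 0.27   0.002 ]
block [0.4119 0.1522 0.0167]
bar1 [0.4253 0.0477 0.0266]
bar2 [ 0.4271 -0.0599  0.0211]
bushR [ 0.409  -0.1561 -0.0005]
ringc [ 0.4063 -0.2725 -0.0007]
tray [0.6382 0.0171 0.0228]
nb [0.5897 0.1365 0.0138]
nr [0.5979 0.0585 0.0152]
ns [ 0.6089 -0.0239  0.0145]
nbu [ 0.6214 -0.0965  0.0085]
bench [ 0.363   0.2023 -0.0016]
bench2 [ 0.361  -0.2176 -0.0018]
```

View pics/topcrop.png

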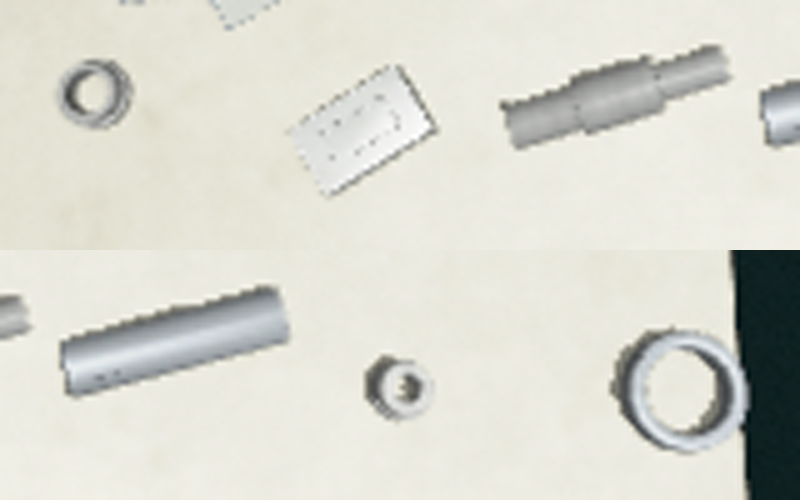

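View pics/sidecrop.png

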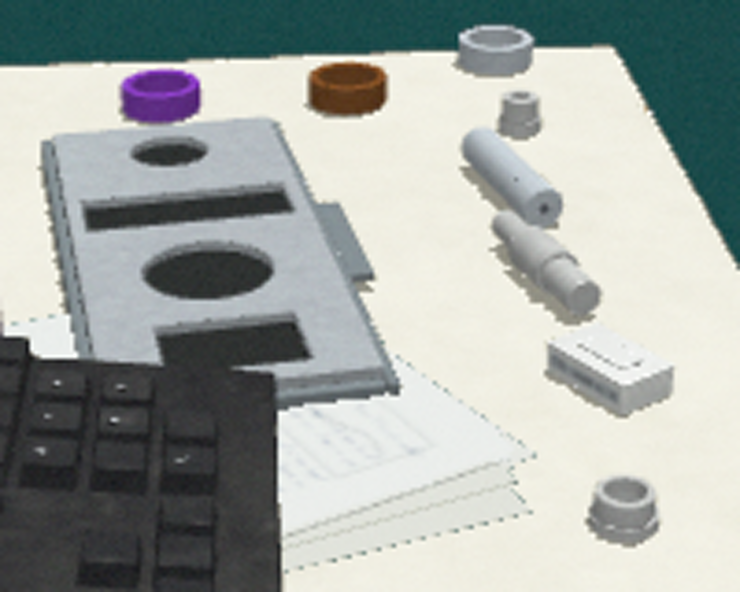

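Bars: (253,269) has a thick middle and thinner ends, so it is the shaft. (305,268) is one thickness, so it is the pin. Bushings: (149,268) is low with a wide bottom collar and a wide bore, so it is the collared one. (350,277) is tall and grooved, so it is the waisted one. The grey steel ring is at (405,278); the purple and brown ones are decoys. Now I'll measure from both views.

```bash
cat > meas.py <<'E'
from h import *
c=load('top');s=load('side')
P=cloud(c);Q=cloud(s)
rois=dict(bushL=(.42,.27),block=(.412,.152),bar1=(.425,.048),bar2=(.427,-.06),bushR=(.41,-.155),ring=(.409,-.272))
for n,(x,y) in rois.items():
    for nm,A in(('top',P),('side',Q)):
        r=.055 if 'bar' in n else .04
        m=(abs(A[...,0]-x)<r)&(abs(A[...,1]-y)<r)&(A[...,2]>.007)&(A[...,2]<.05)
        p=A[m]
        if len(p)<10: print(n,nm,len(p));continue
        ph=np.percentile(p[:,2],[50,90,97])
        t=p[p[:,2]>ph[0]-.004]
        rc=cv2.minAreaRect((p[:,:2]*1e3).astype(np.float32))
        (ex,ey),er=cv2.minEnclosingCircle((t[:,:2]*1e3).astype(np.float32))
        print(n,nm,len(p),'z',ph.round(4),'rect',np.round(rc[0],1),np.round(rc[1],1),round(rc[2],1),'circ',round(ex,1),round(ey,1),round(er,1))
for nm,A in(('top',P),('side',Q)):
    m=(A[...,2]<.03)&(A[...,0]>.36)&(A[...,0]<.45)&(abs(A[...,1]-.2)<.015);print(nm,'bench',np.percentile(A[m][:,2],[10,50,90]).round(4))
# nests: dark blobs in top, inside tray
hsv=cv2.cvtColor(c['color'],cv2.COLOR_RGB2HSV)
def blobs(k,box):
    g=cv2.cvtColor(k['color'],cv2.COLOR_RGB2GRAY);m=np.zeros_like(g);u0,v0,u1,v1=box
    m[v0:v1,u0:u1]=(g[v0:v1,u0:u1]<70)*255
    return [q for q in cv2.findContours(m,0,cv2.CHAIN_APPROX_NONE)[0] if cv2.contourArea(q)>40]
for k in blobs(c,(195,150,342,222)):
    # top rim of the recess seen at plate top
    W=np.array([onz(c,u,v,.019)[:2]*1e3 for u,v in k[:,0]],np.float32)
    W2=np.array([onz(c,u,v,.013)[:2]*1e3 for u,v in k[:,0]],np.float32)
    M=cv2.moments(W.reshape(-1,1,2));
    r=cv2.minAreaRect(W);print('nest',cv2.minAreaRect(k)[0],'ctr19',np.round(r[0],1),np.round(r[1],1),round(r[2],1),'floor ctr',np.round(cv2.minAreaRect(W2)[0],1))
    (u,v)=map(int,cv2.minAreaRect(k)[0]);print('  depth z floor',np.median(P[v-5:v+6,u-5:u+6,2]).round(4))
E
python3 meas.py
```

```text
bushL top 102 z [0.0146 0.0178 0.0186] rect [429.2 268. ] [26.6 25.7] 24.5 circ 429.4 269.5 12.8
bushL side 192 z [0.0129 0.0161 0.0167] rect [429.2 271.4] [26.2 25.9] 27.9 circ 428.3 271.7 13.7
block top 403 z [0.0169 0.019  0.02  ] rect [413.  154.9] [31.7 52.5] 32.1 circ 413.1 154.4 29.2
block side 425 z [0.0154 0.0172 0.018 ] rect [412.9 156.2] [35.7 54.4] 33.2 circ 412.4 155.6 29.5
bar1 top 434 z [0.0209 0.024  0.0252] rect [426.8  47.7] [23.8 93.9] 16.2 circ 426.6 47.8 46.8
bar1 side 364 z [0.0182 0.0228 0.0238] rect [428.   50.7] [23.8 95.1] 22.3 circ 428.2 50.8 47.8
bar2 top 526 z [0.0222 0.0251 0.0263] rect [427.8 -59.2] [24.  94.6] 14.2 circ 427.1 -59.1 47.5
bar2 side 334 z [0.0193 0.0234 0.0242] rect [428.9 -56.7] [ 23. 101.] 15.3 circ 423.2 -57.6 49.9
bushR top 108 z [0.0216 0.0242 0.025 ] rect [ 407.6 -153.5] [23.1 22.9] 89.1 circ 407.8 -154.9 11.1
bushR side 96 z [0.0167 0.0217 0.0223] rect [ 408.2 -152.4] [22.9 24.6] 10.8 circ 407.8 -152.9 13.2
ring top 269 z [0.0177 0.0198 0.0205] rect [ 407.  -272.2] [48.9 47.4] 89.8 circ 406.6 -272.7 24.9
ring side 176 z [0.0145 0.0181 0.0187] rect [ 406.  -268.9] [51.7 46.3] 83.0 circ 406.5 -269.4 26.3
top bench [-0.0016  0.0005  0.0026]
side bench [-0.0013 -0.0004  0.0007]
nest (213.1962432861328, 193.9180908203125) ctr19 [586.8 135.1] [66.3 46.1] 7.9 floor ctr [588.2 136.1]
  depth z floor 0.0139
nest (249.0, 189.0) ctr19 [597.2  58.2] [62.3 60.5] 0.2 floor ctr [598.7  58.7]
  depth z floor 0.0138
nest (320.5, 179.0) ctr19 [618.6 -96.6] [41.3 40.3] 89.7 floor ctr [620.2 -97.1]
  depth z floor 0.0142
nest (284.803466796875, 184.22254943847656) ctr19 [608. -19.] [109.7  38.8] 7.9 floor ctr [609.6 -19.1]
  depth z floor 0.014
```

```bash
cat > plan.py <<'E'
from h import *
import sys
from scipy.spatial.transform import Rotation as Ro
def plan(x,y,z,jaw,show=True):
    o=ctrl.get_obs(); R=Ro.from_euler('xyz',o['eef_rot']).as_matrix()
    d=R.T@(np.array([x,y,z])-o['ee_pos'])*1e3
    phi=np.degrees(np.arctan2(R[1,2],R[0,2])); q=np.degrees(o['qpos'])
    dq1=np.degrees(np.arctan2(y,x)-np.arctan2(o['ee_pos'][1],o['ee_pos'][0]))
    print('tcp',o['ee_pos'].round(4),'t',round(o['time_s'],2),'jaw',phi.round(1),'grip',round(o['grip_width'],4),'F',o['force'].round(1),'toolx',R[:,0].round(3))
    base=(phi-jaw)
    print('d',d.round(1),'dist',np.linalg.norm(d).round(0))
    for r in (base%180,base%180-180,base%180-360,base%180+180):
        q6=q[5]+r+dq1
        if abs(q6)<146: print('  roll',round(r,1),'q6~',round(q6,1))
if __name__=='__main__': plan(*map(float,sys.argv[1:]))
E
python3 plan.py .427 .048 .09 16.2
python3 - <<'E'
from h import *
s=load('side');Q=cloud(s)
for z0,(u,v) in ((.013,(246,211)),(.013,(250,226)),(.013,(258,243)),(.013,(262,262)),(.019,(252,219)),(.019,(232,225)),(.0,(310,240))): print((u,v),np.median(Q[v-2:v+3,u-3:u+4],axis=(0,1)).round(4),onz(s,u,v,z0).round(4))
g=cv2.cvtColor(s['color'],cv2.COLOR_RGB2GRAY)
m=np.zeros_like(g);m[200:272,215:290]=(g[200:272,215:290]<70)*255
for k in cv2.findContours(m,0,cv2.CHAIN_APPROX_NONE)[0]:
    if cv2.contourArea(k)>40:
        W=np.array([onz(s,u,v,.016)[:2]*1e3 for u,v in k[:,0]],np.float32);r=cv2.minAreaRect(W);print(cv2.boundingRect(k),np.round(r[0],1),np.round(r[1],1),round(r[2],1))
E
```

```text
tcp [0.2196 0.5041 0.205 ] t 0.15 jaw 66.5 grip 0.0941 F [ 0.4 -0.8  0.4] toolx [-0.    -0.001 -1.   ]
d [ 115.3 -372.3 -335.2] dist 514.0
  roll 50.3 q6~ -13.6
(246, 211) [ 0.6176 -0.1071  0.0129] [ 0.6176 -0.106   0.013 ]
(250, 226) [ 0.6087 -0.0286  0.0129] [ 0.6087 -0.0281  0.013 ]
(258, 243) [0.5934 0.0499 0.0132] [0.5934 0.0498 0.013 ]
(262, 262) [0.5872 0.1251 0.0132] [0.5872 0.1247 0.013 ]
(252, 219) [ 0.6045 -0.0479  0.0186] [ 0.6045 -0.0489  0.019 ]
(232, 225) [ 0.6449 -0.0333  0.0135] [ 0.6442 -0.023   0.019 ]
(310, 240) [ 4.925e-01  1.920e-02 -3.000e-04] [0.4925 0.0195 0.    ]
(215, 257, 68, 15) [610. 145.] [115.   48.2] 8.4
(240, 238, 33, 13) [597.3  59.1] [49.6 59.9] 84.9
(223, 222, 55, 10) [607.7 -19.5] [107.3  25.8] 8.0
(237, 209, 18, 6) [618.8 -97.4] [34.3 26.2] 22.6
```

Request:
servo_tool(
  motion=[5, -20, -18, 3, 15, -55, -50, 8, 27, -95, -87, 13, 42, -140, -127, 19, 57, -185, -167, 25, 71, -230, -207, 31, 85, -275, -247, 37, 97, -315, -283, 43, 107, -347, -313, 47, 113, -365, -329, 49.5, 115, -372, -335, 50.3, 115, -372, -335, 50.3],
  gripper=0.6,
  force=25,
)

```text
time_s: 1.65
ee_pos: [0.4268, 0.0487, 0.0904]
eef_rot: [2.803, 1.57, 3.086]
force: [-0.5, 1.3, 0.3]
grip_width: 0.0562
```

```bash
python3 - <<'E'
from h import *
snap('wrist','w1');snap('side','s1')
E
python3 plan.py .427 .049 .009 16.2
```

```text
tcp [0.4267 0.0493 0.0906] t 1.75 jaw 16.2 grip 0.0566 F [0.3 0.  0.4] toolx [ 0.  0. -1.]
d [81.6 -0.3  0.2] dist 82.0
  roll 0.0 q6~ -14.5
```

View pics/w1.png

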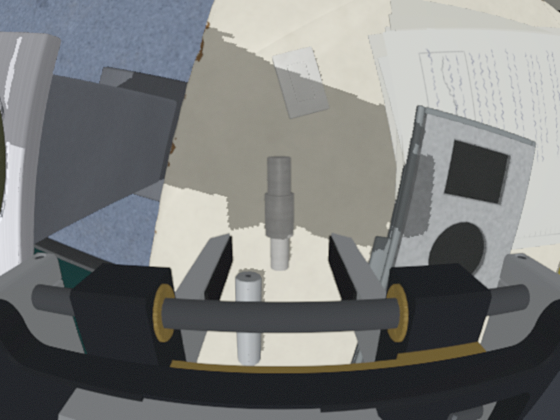

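The wrist view shows the shaft centred between the fingers and aligned with them, with its ends at (279,157) and (280,269). I'll check that with a ray cast.

```bash
cat >> h.py <<'E'
def fray(c,u,v):
    R=cv2.Rodrigues(np.array(c['rvec'],float))[0]; t=np.array(c['tvec'],float).ravel()
    x,y=u-c['cx'],v-c['cy'];r=np.hypot(x,y)+1e-9;th=r/c['fx']
    d=np.array([np.sin(th)*x/r,np.sin(th)*y/r,np.cos(th)]);return -R.T@t,R.T@d
def fz(c,u,v,z):
    o,d=fray(c,u,v);return o+d*(z-o[2])/d[2]
E
python3 - <<'E'
from h import *
w=load('wrist')
a=fz(w,279,157,.02);b=fz(w,280,269,.02);print(a,b,(a+b)/2,np.linalg.norm(a-b))
E
```

```text
[0.41269435 0.09370837 0.02      ] [0.43935413 0.00437208 0.02      ] [0.42602424 0.04904022 0.02      ] 0.09322937988859659
```

Request:
servo_tool(
  motion=[20, 0, 0, 0, 45, 0, 0, 0, 65, 0, 0, 0, 76, 0, 0, 0, 81, 0, 0, 0, 81.5, 0, 0, 0, 81.5, 0, 0, 0],
)

```text
time_s: 2.62
ee_pos: [0.4272, 0.0486, 0.0094]
eef_rot: [-0.275, 1.57, 0.007]
force: [0.2, -0.6, 0.1]
grip_width: 0.0565
```

The ray cast confirms the centre at (0.426, 0.049) and a length of 93 mm. Closing the gripper.

Request:
servo_tool(
  motion=[0, 0, 0, 0, 0, 0, 0, 0, 0, 0, 0, 0, 0, 0, 0, 0, 0, 0, 0, 0, 0, 0, 0, 0],
  gripper=0.0,
  force=30,
)

```text
time_s: 3.38
ee_pos: [0.4269, 0.0485, 0.009]
eef_rot: [-2.985, 1.571, -2.703]
force: [-1.7, 1.1, 2.1]
grip_width: 0.0236
```

Request:
servo_tool(
  motion=[-15, 0, 0, 0, -40, 0, 0, 0, -60, 0, 0, 0, -68, 0, 0, 0, -70, 0, 0, 0],
)

```text
time_s: 4.0
ee_pos: [0.427, 0.0486, 0.0793]
eef_rot: [-0.289, 1.57, -0.006]
force: [-0.7, 0.0, -2.5]
grip_width: 0.0239
```

```bash
python3 - <<'E'
from h import *
snap('wrist','w2')
E
python3 plan.py .6085 -.019 .08 -82.2
```

```text
tcp [0.4268 0.0486 0.0791] t 4.05 jaw 16.2 grip 0.0238 F [ 0.3 -0.3 -1.1] toolx [ 0.  0. -1.]
d [  -0.9 -115.4  155.7] dist 194.0
  roll 98.4 q6~ 75.5
  roll -81.6 q6~ -104.5
```

View pics/w2.png

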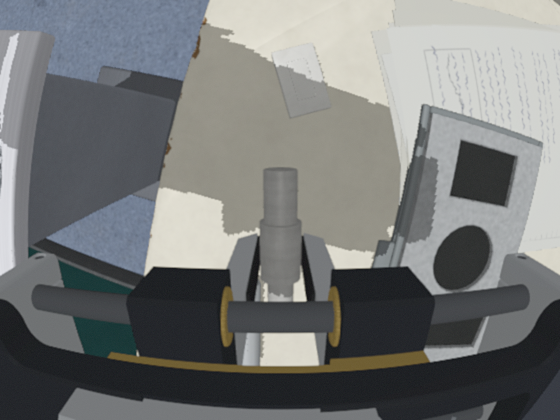

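The shaft is held level between the fingers. Moving it over its nest.

Request:
servo_tool(
  motion=[0, -5, 7, 5, 0, -16, 22, 14, 0, -29, 39, 24, 0, -42, 57, 34, 0, -56, 75, 44, 0, -69, 93, 54, 0, -82, 111, 64, 0, -94, 127, 74, 0, -104, 141, 84, 0, -111, 150, 92, 0, -115.4, 155.7, 97, 0, -115.4, 155.7, 98.4, 0, -115.4, 155.7, 98.4],
)

```text
time_s: 5.68
ee_pos: [0.6081, -0.0188, 0.0783]
eef_rot: [-1.784, 1.57, 3.065]
force: [-0.1, 0.1, -1.7]
grip_width: 0.0235
```

```bash
python3 - <<'E'
from h import *
snap('wrist','w3');snap('top','t3')
E
python3 plan.py .6085 -.019 .0225 -82.2
```

```text
tcp [ 0.6083 -0.0188  0.0787] t 5.78 jaw -82.1 grip 0.0237 F [ 0.1  0.2 -2.2] toolx [-0.  0. -1.]
d [56.2  0.2  0.2] dist 56.0
  roll 0.1 q6~ 77.0
  roll -179.9 q6~ -103.0
```

View pics/w3.png

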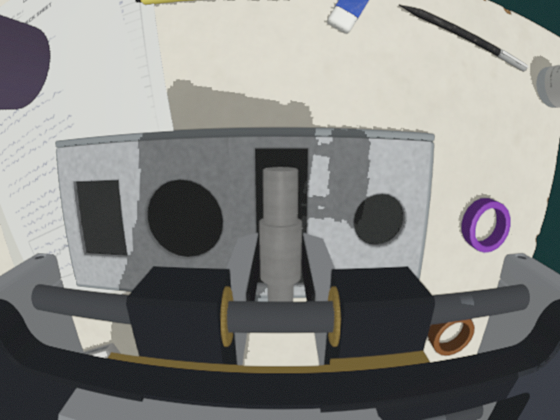

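The shaft is lined up with the nest (recess far edge at (281,148), shaft end at (280,170)). Lowering.

Request:
servo_tool(
  motion=[10, 0, 0, 0, 26, 0, 0, 0, 40, 0, 0, 0, 49, 0, 0, 0, 54, 0, 0, 0, 56.3, 0, 0, 0, 56.3, 0, 0, 0],
)

```text
time_s: 6.65
ee_pos: [0.6087, -0.019, 0.0228]
eef_rot: [1.437, 1.571, 0.002]
force: [-1.1, -0.3, -1.7]
grip_width: 0.0236
```

```bash
python3 - <<'E'
from h import *
snap('wrist','w4');c=snap('side')
im=cv2.cvtColor(c['color'],cv2.COLOR_RGB2BGR)
cv2.imwrite('pics/s4.png',cv2.resize(im[170:330,200:400],(740,592),interpolation=cv2.INTER_CUBIC))
E
python3 plan.py .6085 -.019 .0225 -82.2
```

```text
tcp [ 0.6088 -0.019   0.023 ] t 6.75 jaw -82.2 grip 0.024 F [ 0.1 -0.8 -1.5] toolx [ 0.001 -0.    -1.   ]
d [ 0.5 -0.3 -0. ] dist 1.0
  roll -0.0 q6~ 77.0
  roll -180.0 q6~ -103.0
```

View pics/w4.png

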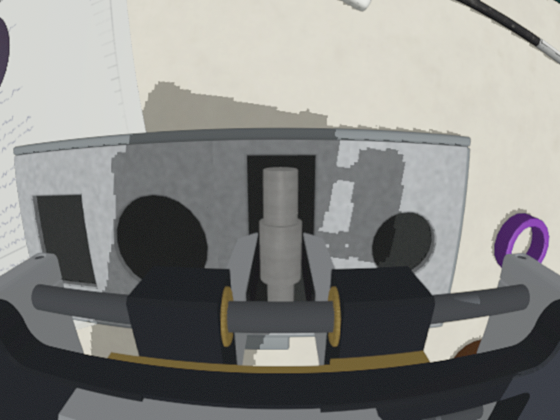

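View pics/s4.png

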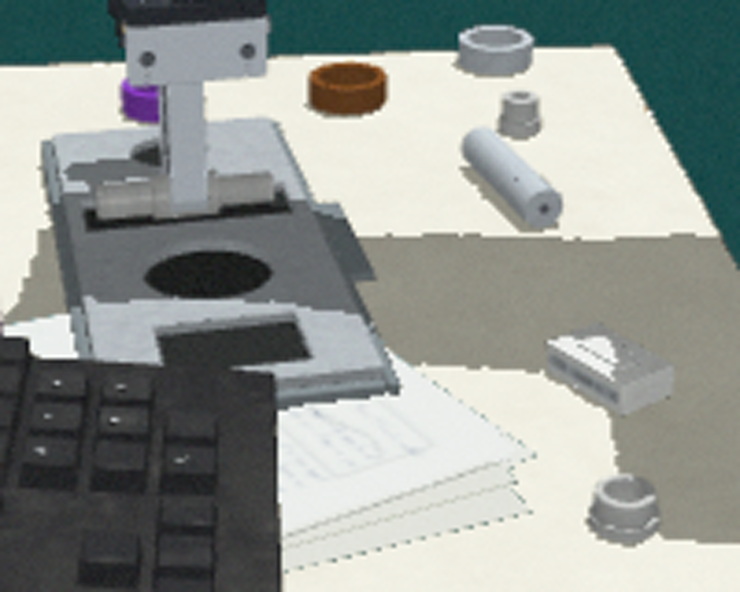

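The shaft sits inside the recess and its weight is still on the gripper. I'll lower it the last millimetre, open the fingers and lift.

Request:
servo_tool(
  motion=[0.8, 0, 0, 0, 0.8, 0, 0, 0],
)

```text
time_s: 7.0
ee_pos: [0.6087, -0.019, 0.022]
eef_rot: [1.335, 1.57, -0.1]
force: [0.0, -0.8, -1.4]
grip_width: 0.0237
```

Request:
servo_tool(
  motion=[0, 0, 0, 0, 0, 0, 0, 0, 0, 0, 0, 0],
  gripper=0.48,
)

```text
time_s: 7.38
ee_pos: [0.6086, -0.019, 0.0219]
eef_rot: [1.201, 1.571, -0.234]
force: [0.0, 0.3, -0.5]
grip_width: 0.0446
```

Request:
servo_tool(
  motion=[-10, 0, 0, 0, -30, 0, 0, 0, -50, 0, 0, 0, -65, 0, 0, 0, -70, 0, 0, 0],
)

```text
time_s: 8.0
ee_pos: [0.609, -0.019, 0.0934]
eef_rot: [1.351, 1.569, -0.084]
force: [0.6, -0.3, -0.1]
grip_width: 0.0455
```

```bash
python3 plan.py .413 .1555 .0085 32.3
```

```text
tcp [ 0.609  -0.019   0.0934] t 8.0 jaw -82.2 grip 0.0455 F [ 0.6 -0.3 -0.1] toolx [ 0.002 -0.    -1.   ]
d [  84.5 -170.8 -199.4] dist 276.0
  roll -114.5 q6~ -15.1
```

Request:
servo_tool(
  motion=[0, -6, -7, -5, 0, -20, -23, -14, 0, -36, -42, -24, 0, -53, -62, -34, 0, -71, -83, -44, 0, -89, -104, -54, 0, -107, -125, -64, 0, -124, -145, -74, 0, -140, -163, -84, 0, -154, -180, -94, 0, -164, -191, -103, 0, -170, -198, -111, 10, -170.8, -199.4, -114.5, 30, -170.8, -199.4, -114.5, 40, -170.8, -199.4, -114.5, 40, -170.8, -199.4, -114.5],
  gripper=0.6,
)

```text
time_s: 10.0
ee_pos: [0.4121, 0.1554, 0.0514]
eef_rot: [2.873, 1.569, -2.847]
force: [0.3, -0.3, 0.2]
grip_width: 0.0563
```

```bash
python3 - <<'E'
from h import *
snap('wrist','w5');snap('top','t5')
c=load('wrist')
E
python3 plan.py .413 .1555 .0075 32.3
```

```text
tcp [0.4126 0.1556 0.0523] t 10.1 jaw 32.3 grip 0.0564 F [-0.4  0.6 -0.5] toolx [ 0.  0. -1.]
d [44.8 -0.3  0.3] dist 45.0
  roll -0.0 q6~ -16.4
```

View pics/w5.png

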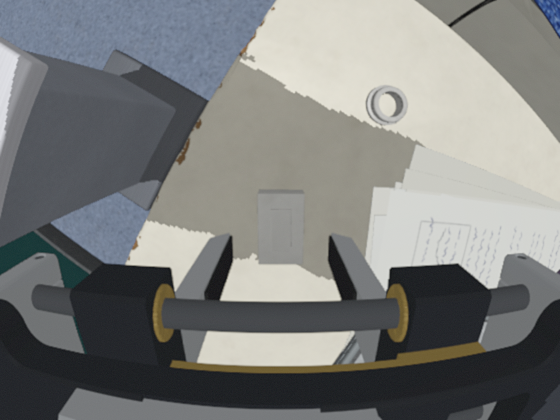

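View pics/t5.png

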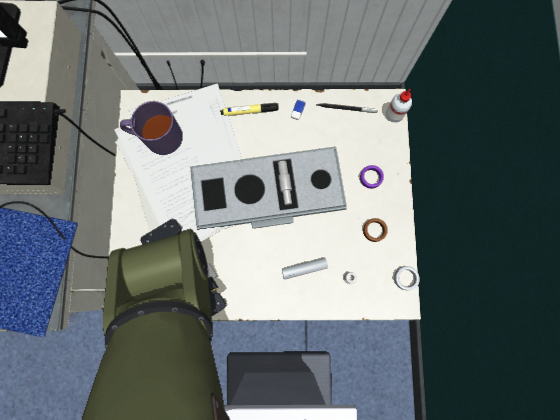

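The shaft lies in its nest (top view, 285,182). In the wrist view the block (281,227) is square to the fingers and centred between them. Descending to grip it.

Request:
servo_tool(
  motion=[12, 0, 0, 0, 28, 0, 0, 0, 39, 0, 0, 0, 44.5, 0, 0, 0, 45, 0, 0, 0, 45, 0, 0, 0],
)

```text
time_s: 10.85
ee_pos: [0.4126, 0.1556, 0.0072]
eef_rot: [-0.33, 1.57, 0.233]
force: [-0.1, -0.0, 0.4]
grip_width: 0.0566
```

Request:
servo_tool(
  motion=[0, 0, 0, 0, 0, 0, 0, 0, 0, 0, 0, 0, 0, 0, 0, 0, 0, 0, 0, 0],
  gripper=0.0,
  force=35,
)

```text
time_s: 11.48
ee_pos: [0.4125, 0.1556, 0.007]
eef_rot: [-0.248, 1.571, 0.315]
force: [-0.3, 0.3, 1.8]
grip_width: 0.0317
```

Request:
servo_tool(
  motion=[-10, 0, 0, 0, -30, 0, 0, 0, -50, 0, 0, 0, -60, 0, 0, 0, -60, 0, 0, 0],
)

```text
time_s: 12.1
ee_pos: [0.4126, 0.1556, 0.0673]
eef_rot: [-0.309, 1.57, 0.254]
force: [-0.2, -0.2, -1.5]
grip_width: 0.0315
```

```bash
python3 - <<'E'
from h import *
snap('wrist','w6')
E
python3 plan.py .5875 .1356 .07 -82.2
```

```text
tcp [0.4123 0.1555 0.0667] t 12.15 jaw 32.3 grip 0.0317 F [-1.6 -0.5 -2.4] toolx [-0. -0. -1.]
d [  -3.3 -110.4  137.5] dist 176.0
  roll 114.5 q6~ 90.4
  roll -65.5 q6~ -89.6
```

View pics/w6.png

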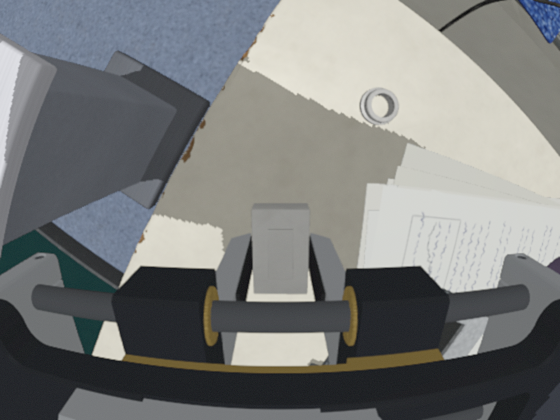

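The block is held (31.7 mm opening). Moving it to its nest by the shorter turn.

Request:
servo_tool(
  motion=[0, -6, 8, -4, -1, -20, 25, -12, -2, -38, 47, -22, -3, -56, 70, -33, -3, -74, 92, -44, -3, -90, 112, -54, -3, -102, 127, -61, -3, -109, 135.5, -65, -3, -110.4, 137.5, -65.5, -3, -110.4, 137.5, -65.5, -3, -110.4, 137.5, -65.5],
)

```text
time_s: 13.52
ee_pos: [0.5872, 0.1357, 0.0697]
eef_rot: [1.624, 1.57, -2.954]
force: [0.4, 0.4, -1.4]
grip_width: 0.0315
```

```bash
python3 - <<'E'
from h import *
snap('wrist','w7')
E
python3 plan.py .5875 .1356 .0205 -82.2
```

```text
tcp [0.5873 0.1357 0.0698] t 13.57 jaw 97.7 grip 0.0315 F [-0.4 -0.5 -1. ] toolx [-0. -0. -1.]
d [49.3 -0.2 -0.1] dist 49.0
  roll 179.9 q6~ 91.7
  roll -0.1 q6~ -88.3
```

View pics/w7.png

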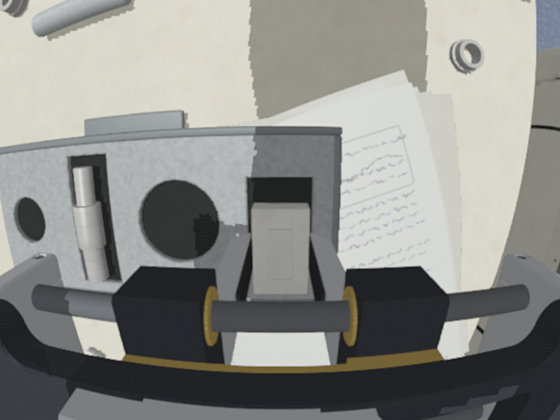

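The block is aligned with the recess: its edges run at columns 253–308, the recess at 247–312. Lowering.

Request:
servo_tool(
  motion=[10, 0, 0, 0, 25, 0, 0, 0, 37, 0, 0, 0, 45, 0, 0, 0, 49, 0, 0, 0, 49.6, 0, 0, 0, 49.6, 0, 0, 0],
)

```text
time_s: 14.45
ee_pos: [0.5878, 0.1356, 0.0205]
eef_rot: [-1.635, 1.57, 0.071]
force: [-0.9, 0.6, -1.8]
grip_width: 0.0318
```

Request:
servo_tool(
  motion=[0, 0, 0, 0, 0, 0, 0, 0, 0, 0, 0, 0],
  gripper=0.5,
)

```text
time_s: 14.82
ee_pos: [0.5877, 0.1356, 0.0204]
eef_rot: [-1.559, 1.57, 0.147]
force: [0.2, 0.3, -0.1]
grip_width: 0.0471
```

Request:
servo_tool(
  motion=[-10, 0, 0, 0, -30, 0, 0, 0, -55, 0, 0, 0, -75, 0, 0, 0, -80, 0, 0, 0],
)

```text
time_s: 15.45
ee_pos: [0.5884, 0.1357, 0.1028]
eef_rot: [-1.543, 1.567, 0.164]
force: [-0.8, 0.5, 0.5]
grip_width: 0.047
```

```bash
python3 - <<'E'
from h import *
snap('wrist','w8')
E
python3 plan.py .407 -.272 .06 7.8;python3 plan.py .407 -.272 .06 -20;python3 plan.py .407 -.272 .06 60
```

```text
tcp [0.5882 0.1357 0.1023] t 15.5 jaw 97.8 grip 0.0471 F [ 0.4 -1.2  0. ] toolx [ 0.003  0.    -1.   ]
d [  41.6  234.7 -379.5] dist 448.0
  roll 90.0 q6~ -45.0
  roll 270.0 q6~ 135.0
tcp [0.5882 0.1357 0.1023] t 15.5 jaw 97.8 grip 0.0471 F [ 0.4 -1.2  0. ] toolx [ 0.003  0.    -1.   ]
d [  41.6  234.7 -379.5] dist 448.0
  roll 117.8 q6~ -17.2
tcp [0.5882 0.1357 0.1023] t 15.5 jaw 97.8 grip 0.0471 F [ 0.4 -1.2  0. ] toolx [ 0.003  0.    -1.   ]
d [  41.6  234.7 -379.5] dist 448.0
  roll 37.8 q6~ -97.2
  roll 217.8 q6~ 82.8
```

View pics/w8.png

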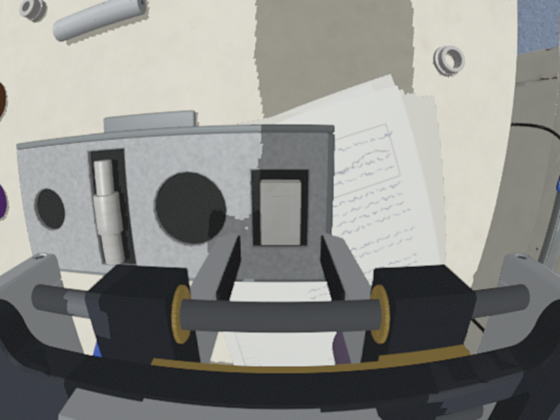

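The block is in its nest, at (281,211) in the wrist view. Next is the grey steel ring.

Request:
servo_tool(
  motion=[0, 8, -13, 3, 0, 25, -42, 11, 0, 48, -78, 21, 0, 72, -117, 31, 0, 97, -157, 41, 0, 122, -197, 51, 0, 147, -238, 61, 5, 172, -278, 71, 12, 195, -315, 80, 22, 215, -347, 86, 32, 228, -368, 89, 40, 234, -378, 90, 41.6, 234.7, -379.5, 90, 41.6, 234.7, -379.5, 90],
  gripper=0.78,
)

```text
time_s: 17.25
ee_pos: [0.4065, -0.2716, 0.0586]
eef_rot: [2.105, 1.571, 2.241]
force: [-0.6, -0.7, -0.8]
grip_width: 0.0738
```

```bash
python3 - <<'E'
from h import *
snap('wrist','w9');c=snap('top','t9')
E
python3 plan.py .407 -.272 .007 7.8
```

```text
tcp [ 0.4067 -0.2716  0.0589] t 17.35 jaw 7.8 grip 0.0732 F [-0.5 -0.4  0. ] toolx [ 0. -0. -1.]
d [51.9 -0.5  0.2] dist 52.0
  roll 0.0 q6~ -45.8
  roll 180.0 q6~ 134.2
```

View pics/w9.png

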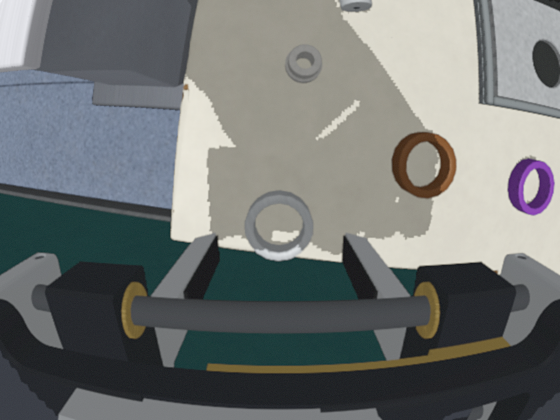

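```bash
python3 - <<'E'
from h import *
w=load('wrist')
print(fz(w,279,226,.016),[fz(w,*p,.016).round(4) for p in((246,226),(313,226),(279,191),(279,260))])
E
```

```text
[ 0.40551951 -0.27136723  0.016     ] [array([ 0.3821, -0.2746,  0.016 ]), array([ 0.4297, -0.2681,  0.016 ]), array([ 0.4021, -0.2462,  0.016 ]), array([ 0.4091, -0.2975,  0.016 ])]
```

The wrist ray cast gives the ring centre at (0.406, −0.2715), which agrees with the top view. The grey ring sits between the fingers at (279,226); the brown one at (425,165) and the purple one at (531,186) are clear of them. Gripping.

Request:
servo_tool(
  motion=[12, 0, -0.5, 0, 30, 0, -0.5, 0, 44, 0, -0.5, 0, 51, 0, -0.5, 0, 52, 0, -0.5, 0, 52, 0, -0.5, 0],
)

```text
time_s: 18.1
ee_pos: [0.406, -0.2724, 0.007]
eef_rot: [-0.847, 1.57, -0.712]
force: [0.2, 0.1, 0.0]
grip_width: 0.073
```

Request:
servo_tool(
  motion=[0, 0, 0, 0, 0, 0, 0, 0, 0, 0, 0, 0, 0, 0, 0, 0, 0, 0, 0, 0],
  gripper=0.3,
  force=25,
)

```text
time_s: 18.73
ee_pos: [0.4059, -0.2723, 0.0068]
eef_rot: [-0.852, 1.571, -0.717]
force: [-1.4, -0.4, 4.0]
grip_width: 0.0484
```

Request:
servo_tool(
  motion=[-10, 0, 0, 0, -30, 0, 0, 0, -55, 0, 0, 0, -75, 0, 0, 0, -80, 0, 0, 0],
)

```text
time_s: 19.35
ee_pos: [0.4062, -0.2725, 0.088]
eef_rot: [-0.808, 1.569, -0.673]
force: [-0.5, -0.4, -1.6]
grip_width: 0.0488
```

```bash
python3 - <<'E'
from h import *
snap('wrist','w10')
E
python3 plan.py .598 .0584 .085 7.8
```

```text
tcp [ 0.4061 -0.2724  0.0877] t 19.4 jaw 7.8 grip 0.0488 F [-0.3 -0.6 -1.2] toolx [ 0.001 -0.001 -1.   ]
d [  2.6 301.8 234.8] dist 382.0
  roll -0.0 q6~ -6.5
```

View pics/w10.png

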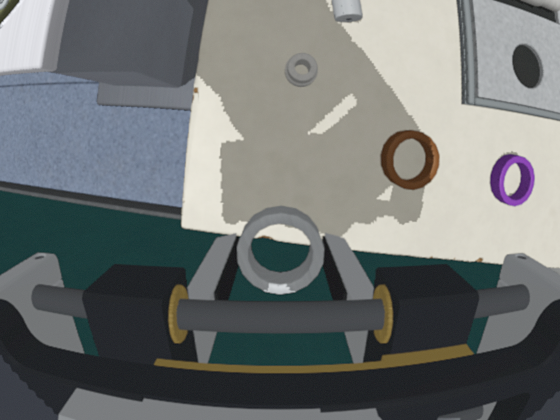

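The ring is held level (48.8 mm opening). Carrying it to the large round nest.

Request:
servo_tool(
  motion=[0, 8, 6, 0, 0, 28, 22, 0, 0, 58, 45, 0, 0, 92, 72, 0, 0, 126, 98, 0, 0, 160, 124, 0, 0, 194, 151, 0, 0, 228, 177, 0, 0, 260, 202, 0, 0, 284, 221, 0, 1, 297, 231, 0, 2, 301.8, 234.8, 0, 2, 301.8, 234.8, 0, 2, 301.8, 234.8, 0],
)

```text
time_s: 21.15
ee_pos: [0.5975, 0.0578, 0.0846]
eef_rot: [-2.946, 1.571, -2.812]
force: [-0.5, 0.3, -2.3]
grip_width: 0.0485
```

```bash
python3 - <<'E'
from h import *
snap('wrist','w11')
E
python3 plan.py .598 .0584 .0205 7.8
```

```text
tcp [0.5975 0.0578 0.0847] t 21.2 jaw 7.7 grip 0.0485 F [-0.5 -0.3 -0.5] toolx [-0. -0. -1.]
d [64.2  0.5  0.6] dist 64.0
  roll -0.1 q6~ -5.7
```

View pics/w11.png

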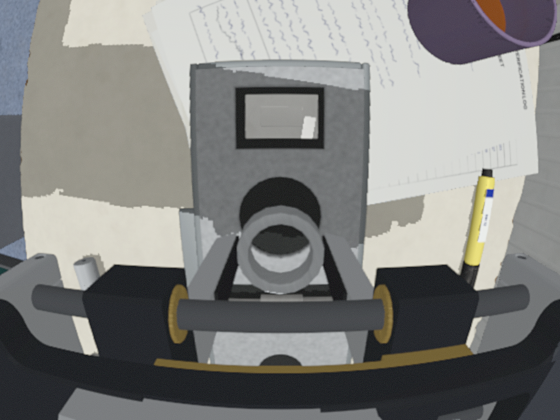

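The ring is centred on the nest column (281), and the block sits well at (280,117). Lowering.

Request:
servo_tool(
  motion=[12, 0.5, 0.5, 0, 30, 0.5, 0.5, 0, 46, 0.5, 0.5, 0, 57, 0.5, 0.5, 0, 63, 0.5, 0.5, 0, 64.5, 0.5, 0.5, 0, 64.5, 0.5, 0.5, 0],
)

```text
time_s: 22.08
ee_pos: [0.5984, 0.0591, 0.0205]
eef_rot: [-0.123, 1.57, 0.012]
force: [-0.4, -0.0, -1.5]
grip_width: 0.0483
```

Request:
servo_tool(
  motion=[0, 0, 0, 0, 0, 0, 0, 0, 0, 0, 0, 0],
  gripper=0.68,
)

```text
time_s: 22.45
ee_pos: [0.5983, 0.0591, 0.0204]
eef_rot: [-0.136, 1.57, -0.001]
force: [-0.5, -0.4, -0.2]
grip_width: 0.0639
```

Request:
servo_tool(
  motion=[-10, 0, 0, 0, -30, 0, 0, 0, -55, 0, 0, 0, -75, 0, 0, 0, -80, 0, 0, 0],
)

```text
time_s: 23.08
ee_pos: [0.599, 0.0592, 0.1027]
eef_rot: [-0.094, 1.567, 0.042]
force: [0.7, 0.4, -0.2]
grip_width: 0.064
```

```bash
python3 - <<'E'
from h import *
snap('wrist','w12')
E
python3 plan.py .4295 .270 .06 40;python3 plan.py .4295 .270 .06 7.8
```

```text
tcp [0.5987 0.0591 0.1022] t 23.12 jaw 7.8 grip 0.064 F [ 0.  -0.8  0.3] toolx [ 0.003  0.    -1.   ]
d [  41.8  231.8 -139.3] dist 274.0
  roll -32.2 q6~ -11.3
tcp [0.5987 0.0591 0.1022] t 23.12 jaw 7.8 grip 0.064 F [ 0.  -0.8  0.3] toolx [ 0.003  0.    -1.   ]
d [  41.8  231.8 -139.3] dist 274.0
  roll -0.0 q6~ 20.9
```

View pics/w12.png

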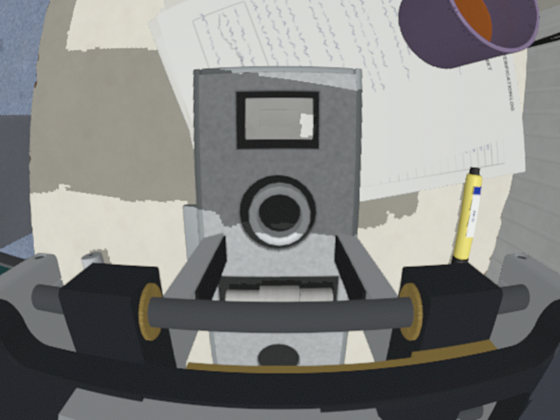

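The ring is centred in its nest (279,211). Now to the collared bushing, top-view pixel (149,268).

Request:
servo_tool(
  motion=[0, 8, -5, 0, 0, 30, -18, 0, 0, 62, -37, 0, 0, 97, -58, 0, 0, 132, -79, 0, 0, 167, -100, 0, 8, 200, -120, 0, 22, 222, -133, 0, 36, 231, -138.5, 0, 42, 231.8, -139.3, 0, 42, 231.8, -139.3, 0],
  gripper=0.5,
)

```text
time_s: 24.5
ee_pos: [0.429, 0.2694, 0.0577]
eef_rot: [-2.728, 1.57, -2.593]
force: [0.2, -0.5, -0.0]
grip_width: 0.047
```

```bash
python3 - <<'E'
from h import *
c=snap('wrist','w13')
P=cv2.cvtColor(c['color'],cv2.COLOR_RGB2BGR)
cv2.imwrite('pics/w13c.png',cv2.resize(P[150:290,190:370],(720,560),interpolation=cv2.INTER_CUBIC))
E
python3 plan.py .4295 .270 .009 7.8
```

```text
tcp [0.4293 0.2694 0.0581] t 24.55 jaw 7.7 grip 0.0471 F [-0.7 -0.7  0.6] toolx [-0. -0. -1.]
d [49.1  0.5  0.3] dist 49.0
  roll -0.1 q6~ 20.2
```

View pics/w13c.png

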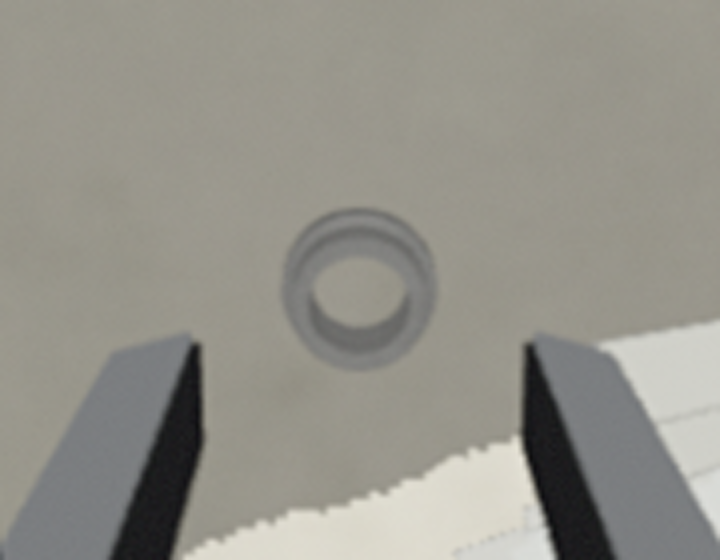

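The crop shows a wide lower collar with a narrower boss above it and a wide bore, at (280,225), so this is the collared bushing. I'll check its position.

```bash
python3 - <<'E'
from h import *
w=load('wrist')
q=lambda u,v,z:fz(w,190+u/4,150+v/4,z)
print(q(361,299,.016),np.linalg.norm(q(290,299,.016)-q(432,299,.016)),np.linalg.norm(q(361,228,.016)-q(361,370,.016)), np.linalg.norm(q(281,280,.008)-q(437,280,.008)))
E
```

```text
[0.42874447 0.27090364 0.016     ] 0.02526544993674648 0.026416860904119044 0.02864826566071389
```

Request:
servo_tool(
  motion=[12, 1.2, -0.4, 0, 28, 1.2, -0.4, 0, 41, 1.2, -0.4, 0, 47, 1.2, -0.4, 0, 48.7, 1.2, -0.4, 0, 48.7, 1.2, -0.4, 0],
)

```text
time_s: 25.3
ee_pos: [0.4284, 0.2712, 0.0096]
eef_rot: [0.372, 1.57, 0.507]
force: [-0.1, -0.4, 0.7]
grip_width: 0.0469
```

Request:
servo_tool(
  motion=[0, 0, 0, 0, 0, 0, 0, 0, 0, 0, 0, 0, 0, 0, 0, 0, 0, 0, 0, 0],
  gripper=0.0,
  force=25,
)

```text
time_s: 25.92
ee_pos: [0.4283, 0.2712, 0.0096]
eef_rot: [0.487, 1.57, 0.622]
force: [-0.5, 0.0, 3.7]
grip_width: 0.0233
```

Request:
servo_tool(
  motion=[-10, 0, 0, 0, -30, 0, 0, 0, -55, 0, 0, 0, -75, 0, 0, 0, -80, 0, 0, 0],
)

```text
time_s: 26.55
ee_pos: [0.4287, 0.2713, 0.0909]
eef_rot: [0.347, 1.569, 0.482]
force: [0.3, -1.0, -1.6]
grip_width: 0.0233
```

```bash
python3 - <<'E'
from h import *
c=snap('wrist','w14')
P=cv2.cvtColor(c['color'],cv2.COLOR_RGB2BGR)
cv2.imwrite('pics/w14c.png',cv2.resize(P[150:290,190:370],(720,560),interpolation=cv2.INTER_CUBIC))
E
python3 plan.py .6193 -.097 .0845 7.8
```

```text
tcp [0.4286 0.2713 0.0906] t 26.6 jaw 7.8 grip 0.0233 F [0.4 0.4 0.6] toolx [ 0.001  0.001 -1.   ]
d [   6.1 -390.7  139.2] dist 415.0
  roll -0.0 q6~ -20.8
```

View pics/w14c.png

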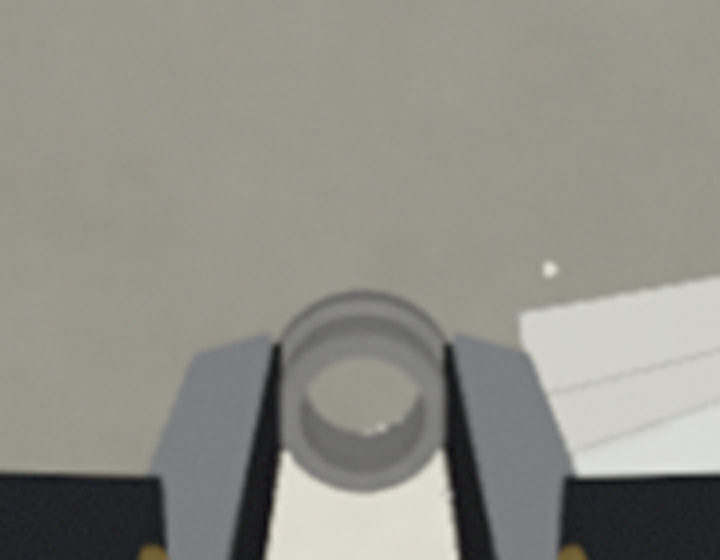

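The bushing is held by its boss and level. Carrying it to the small round nest.

Request:
servo_tool(
  motion=[0, -12, 4, 0, 0, -38, 14, 0, 0, -75, 27, 0, 0, -113, 40, 0, 0, -151, 54, 0, 0, -189, 67, 0, 0, -227, 81, 0, 0, -265, 94, 0, 0, -303, 108, 0, 0, -338, 120, 0, 0, -368, 131, 0, 2, -386, 137, 0, 5, -390.7, 139.2, 0, 6, -390.7, 139.2, 0, 6, -390.7, 139.2, 0],
)

```text
time_s: 28.48
ee_pos: [0.6187, -0.0963, 0.0834]
eef_rot: [2.603, 1.57, 2.739]
force: [0.5, -0.2, -0.7]
grip_width: 0.0235
```

```bash
python3 - <<'E'
from h import *
snap('wrist','w15')
E
python3 plan.py .6193 -.097 .023 7.8
```

```text
tcp [ 0.6188 -0.0964  0.0836] t 28.52 jaw 7.8 grip 0.0234 F [ 0.4 -0.8 -1. ] toolx [-0.  0. -1.]
d [60.6 -0.7  0.4] dist 61.0
  roll 0.0 q6~ -20.1
```

View pics/w15.png

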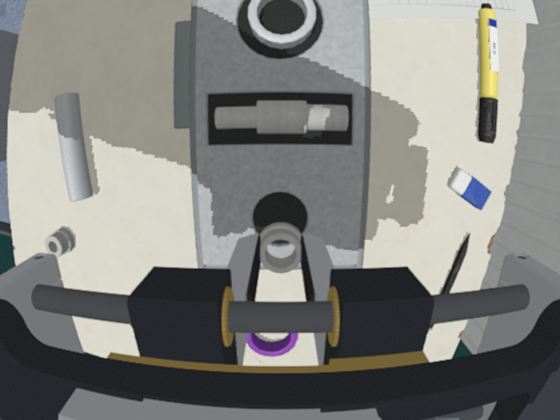

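The bushing is lined up with its nest (280,215). Lowering.

Request:
servo_tool(
  motion=[12, -0.6, 0.4, 0, 28, -0.6, 0.4, 0, 43, -0.6, 0.4, 0, 54, -0.6, 0.4, 0, 59.5, -0.6, 0.4, 0, 60.8, -0.6, 0.4, 0, 60.8, -0.6, 0.4, 0],
)

```text
time_s: 29.4
ee_pos: [0.6196, -0.0978, 0.023]
eef_rot: [-0.387, 1.57, -0.251]
force: [0.3, -0.6, -0.5]
grip_width: 0.0234
```

Request:
servo_tool(
  motion=[0, 0, 0, 0, 0, 0, 0, 0, 0, 0, 0, 0],
  gripper=0.42,
)

```text
time_s: 29.78
ee_pos: [0.6195, -0.0978, 0.0228]
eef_rot: [-0.444, 1.571, -0.309]
force: [-0.4, -0.6, -0.2]
grip_width: 0.0394
```

Request:
servo_tool(
  motion=[-10, 0, 0, 0, -30, 0, 0, 0, -60, 0, 0, 0, -90, 0, 0, 0, -110, 0, 0, 0, -115, 0, 0, 0],
)

```text
time_s: 30.52
ee_pos: [0.6201, -0.0979, 0.1403]
eef_rot: [-0.356, 1.567, -0.22]
force: [0.3, -0.7, -0.7]
grip_width: 0.0393
```

```bash
python3 - <<'E'
from h import *
snap('wrist','w16')
E
python3 plan.py .45 -.25 .2 7.8
```

```text
tcp [ 0.6199 -0.0978  0.1397] t 30.57 jaw 7.8 grip 0.0395 F [-0.3 -0.3  1.2] toolx [ 0.002 -0.001 -1.   ]
d [ -60.6 -127.9 -188.7] dist 236.0
  roll 180.0 q6~ 139.8
  roll -0.0 q6~ -40.2
```

View pics/w16.png

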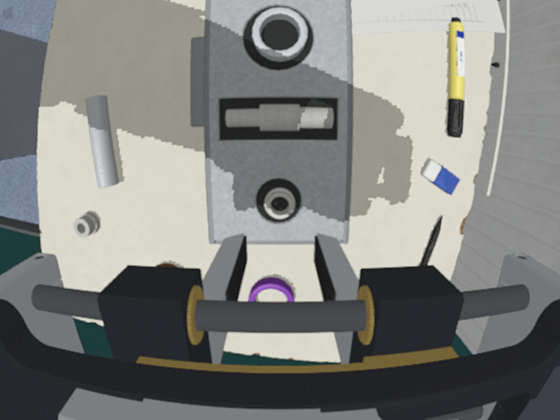

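All four parts look seated. I'll back away for a clear final check from the top camera.

Request:
servo_tool(
  motion=[-10, -10, -16, 0, -25, -35, -52, 0, -40, -65, -96, 0, -52, -95, -140, 0, -58, -118, -174, 0, -60, -127, -188, 0, -60, -127, -188, 0],
)

```text
time_s: 31.45
ee_pos: [0.4497, -0.2493, 0.1976]
eef_rot: [1.936, 1.571, 2.07]
force: [0.3, 1.0, 0.5]
grip_width: 0.0394
```

```bash
python3 - <<'E'
from h import *
c=snap('top');s=snap('side','s17')
im=cv2.cvtColor(c['color'],cv2.COLOR_RGB2BGR)
cv2.imwrite('pics/t17.png',cv2.resize(im[140:300,130:350],(792,576),interpolation=cv2.INTER_CUBIC))
for nm,k in(('top',c),('side',s)):
  A=cloud(k)
  for n,(x,y),r in(('shaft',(.6085,-.019),.05),('block',(.5875,.1356),.032),('ring',(.598,.0584),.03),('bush',(.6193,-.097),.02),('pin',(.427,-.059),.05),('waist',(.408,-.154),.02)):
    a=np.radians(7.8);dx=A[...,0]-x;dy=A[...,1]-y;X=dx*np.cos(a)+dy*np.sin(a);Y=-dx*np.sin(a)+dy*np.cos(a)
    m=(abs(X)<(.055 if n in('shaft','pin') else r))&(abs(Y)<(.018 if n=='shaft' else r))&(A[...,2]>(.022 if n not in('pin','waist') else .008))&(A[...,2]<.06)
    p=A[m]
    if len(p)<8: print(nm,n,len(p));continue
    q=cv2.minAreaRect((p[:,:2]*1e3).astype(np.float32));print(nm,n,len(p),'z',np.percentile(p[:,2],[50,95]).round(4),np.round(q[0],1),np.round(q[1],1),round(q[2],1))
print(ctrl.get_obs()['time_s'])
E
```

```text
top shaft 406 z [0.034  0.0386] [609.  -19.4] [94.  23.8] 7.1
top block 391 z [0.0298 0.0327] [585.5 135.4] [58.1 62.1] 8.6
top ring 243 z [0.0308 0.0339] [600.1  58.3] [52.1 58.3] 9.8
top bush 73 z [0.028 0.032] [619.4 -98.6] [24.5 45.5] 71.1
top pin 522 z [0.0222 0.0255] [427.8 -59.2] [23.9 94.5] 14.3
top waist 101 z [0.0213 0.0247] [ 407.3 -153.4] [22.9 22.7] 83.9
side shaft 389 z [0.0303 0.0365] [608.9 -15. ] [93.5 24.8] 5.3
side block 370 z [0.0284 0.0307] [588.5 136.1] [51.9 38.6] 7.5
side ring 289 z [0.0286 0.0315] [599.3  60.8] [48.9 49.1] 31.6
side bush 73 z [0.0267 0.0293] [620.1 -97.1] [27.5 23.3] 89.8
side pin 322 z [0.0196 0.024 ] [428.3 -57.9] [23.7 99.8] 14.8
side waist 92 z [0.0171 0.0228] [ 407.4 -152.5] [26.8 22.7] 51.0
31.55
```

View pics/t17.png

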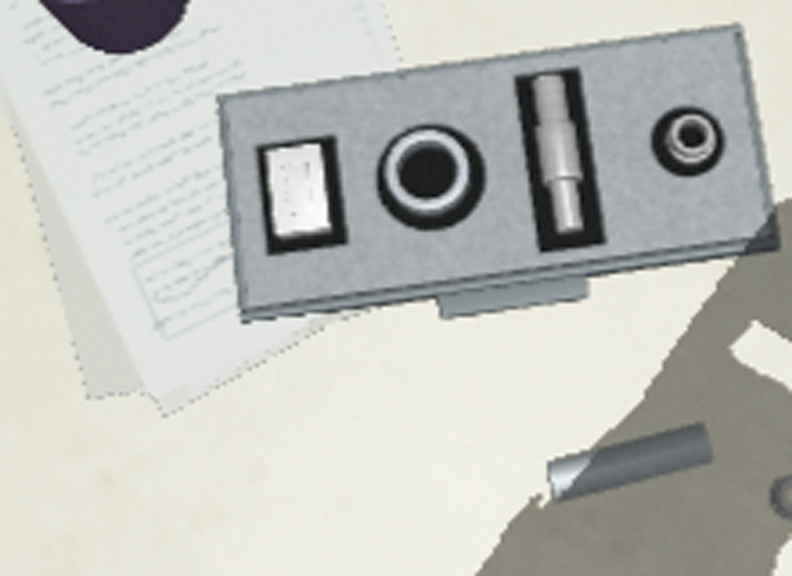

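View pics/s17.png

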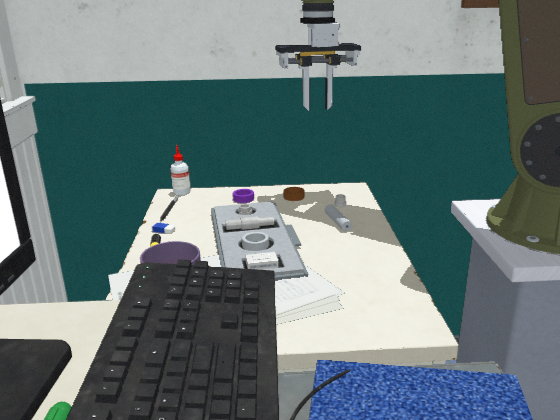

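The top view shows all four parts inside their nests with dark floor visible all round. Their tops stand at about 37, 29, 31 and 29 mm, as expected. The pin and the waisted bushing have not moved.

```bash
python3 -c "
from station import ctrl
print(ctrl.hand_in())"
```

```text
the job is handed in; nothing more can be done
None
```

I packed the check set in the order asked (shaft, block, ring, collared bushing), with each part in its own nest, and handed the job in at about 31.6 s.

**Seating:** in the last top and side views all four parts lie flat and the same way up as before. By the side camera their tops stand at 36.5, 30.7, 31.5 and 29.3 mm; the expected heights are 37, 29, 31 and 29 mm. Dark floor shows round each part, and each centre is within about 3 mm of its nest's centre.

**Left alone:** the plain pin and the waisted bushing are within about 1 mm of where they were first measured. The brown and purple rings were not touched.

**Forces:** the gripper was open and well clear at hand-in. The force readings after each move never passed about 4 N.

**Disagreements:**
- The two cameras differed by up to about 4 mm, mostly along y. The top camera also read heights 1–3 mm higher than the side camera.
- In the top camera's last fits of the block, ring and bushing, stray edge points widened the outlines. I relied on the side fits and the picture for those three.

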